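Clear rock chips off a microscope stage

TASK

Take the scraper from its rubber mat and wipe all four rock chips off the microscope stage into the steel tray beside it; move the chips only with the scraper, never with the gripper. Keep clear of the microscope head that hangs over the stage, and leave the other things on the bench alone. Then put the scraper back, flat on its mat, and let go.

Things in the scene. Friction and masses are not known exactly. Their poses are not given: they have to be found in the camera images.
- stage: Fixed microscope base: low white box with a smooth flat black top plate (the stage) without rims, 170 mm along x, 240 mm along y, top 60 mm above the bench. Origin on the bench under the plate's centre; +x points away from the robot. Chips lie within 55 mm of the centre in x, 72 mm in y. Behind it a column of 30 mm diameter, axis at x = 120 mm, y = 0.
- head: Fixed head and column; same origin and axes as the stage. White barrel, 90 mm diameter, axis at x = 3 mm, y = 0, from 165 to 290 mm above the bench, its lower end 105 mm above the plate: too low for an upright gripper to carry the scraper below it; lean the gripper back towards the robot, in line with the scraper's handle. Arm and camera above z = 240 mm, x to 140 mm, to z = 328 mm.
- tray: Open steel tray, fixed on the bench, 180 mm along x, 130 mm along y, walls 45 mm high, 4 mm thick; origin at the centre of its underside, axes parallel to the stage's. Stands left or right of the stage, centre 190 mm from the stage's centre along the stage's y, near wall 5 mm from the stage's edge and 15 mm lower than the stage's top.
- mat: Black rubber mat, fixed, 180 mm along its x, 110 mm along its y, 4 mm thick, on the side of the stage opposite to the tray, axes parallel to the stage's; origin at the centre of its underside.
- scraper: White scraper, black sole, loose, 0.15 to 0.28 kg, sole down on the mat. Block 110 mm along x, 28 mm along y, 26 mm high. Its handle leans 40 degrees from vertical towards -x (to the robot; yaw within 0.25 rad of the mat's): 24 mm wide along y between flat sides (grip these), 26 mm the other way; its end is about 80 mm in -x from the block's centre and 95 mm above the sole. Origin: sole centre.
- scraper_grip (a point): Centre of the handle's grip: 62 mm in -x from the scraper's origin and 75 mm above the sole. Axes parallel to the scraper's.
- chip0: Loose grey-brown stone chip, flat underneath, about 38 mm across and 16 mm thick, 10 to 30 g; rests on the stage plate at the start. Origin at the centre of its underside.
- chip1: Loose grey-brown stone chip, flat underneath, about 36 mm across and 13 mm thick, 10 to 30 g; rests on the stage plate at the start. Origin at the centre of its underside.
- chip2: Loose grey-brown stone chip, flat underneath, about 34 mm across and 17 mm thick, 10 to 30 g; rests on the stage plate at the start. Origin at the centre of its underside.
- chip3: Loose grey-brown stone chip, flat underneath, about 32 mm across and 14 mm thick, 10 to 30 g; rests on the stage plate at the start. Origin at the centre of its underside.
- slidebox: Bystander: closed blue slide box, 150 x 95 x 34 mm, loose, out to the left. Origin at the centre of its underside.
- bottle: Bystander: reagent bottle, 60 mm diameter, 130 mm tall, loose, out to the right. Origin at the centre of its underside.
- dish: Bystander: closed glass dish, 94 mm diameter, 17 mm high, loose, between the robot and the stage. Origin at the centre of its underside.
There are look-alikes about, which are no part of the job. Leave any yellow look-alike of the tray alone.

How it is judged (in metres and radians):
On the way, in this order (a step that is already met when the one before it is completed fails the run):
1. the gripped scraper's sole is brought down to within 10 mm of the stage plate (x of scraper in the frame of stage between -0.1 and 0.1 m and y of scraper in the frame of stage between -0.14 and 0.14 m and z of scraper in the frame of stage between 0.055 and 0.07 m and contact force between the fingers and scraper above 1 N), for 0.1 s.
2. all four chips lie in the tray (x of chip0 in the frame of tray between -0.09 and 0.09 m and y of chip0 in the frame of tray between -0.065 and 0.065 m and z of chip0 in the frame of tray between -0.005 and 0.044 m and x of chip1 in the frame of tray between -0.09 and 0.09 m and y of chip1 in the frame of tray between -0.065 and 0.065 m and z of chip1 in the frame of tray between -0.005 and 0.044 m and x of chip2 in the frame of tray between -0.09 and 0.09 m and y of chip2 in the frame of tray between -0.065 and 0.065 m and z of chip2 in the frame of tray between -0.005 and 0.044 m and x of chip3 in the frame of tray between -0.09 and 0.09 m and y of chip3 in the frame of tray between -0.065 and 0.065 m and z of chip3 in the frame of tray between -0.005 and 0.044 m), for 0.2 s.
At the end, for the whole second after the job is handed in: All four chips lie inside the tray (below its rim), and the scraper lies sole down on the mat (its centre within 60 mm along and 50 mm across of the mat's centre, tilted less than 0.1 rad), released and at rest (all of step 2 and x of scraper in the frame of mat between -0.06 and 0.06 m and y of scraper in the frame of mat between -0.05 and 0.05 m and z of scraper in the frame of mat between -0.002 and 0.009 m and angle between scraper's own z axis and vertical below 0.1 rad and linear speed of scraper below 0.02 m/s); the robot touches nothing.
It fails at once if the gripper or arm pushes a chip (more than 1 N) (contact force between any of the fingers, the arm and chip0 above 1 N or contact force between any of the fingers, the arm and chip1 above 1 N or contact force between any of the fingers, the arm and chip2 above 1 N or contact force between any of the fingers, the arm and chip3 above 1 N).
It fails at once if the microscope head or column is bumped (more than 3 N) (contact force between anything else and head above 3 N).
It fails at once if a bystander is moved more than 15 mm (distance of any of slidebox, bottle, dish from where it was at the start of the episode above 0.015 m).
It also fails if it takes over 53 s, if anything falls off the work surface, if the arm or the gripper's body presses on something with over 40 N, if the wrist force passes 120 N, or if a joint passes its speed limit or range.

ROBOT

A 7-joint arm with a two-finger parallel gripper is mounted at the origin on the work surface. World frame = base frame: x ahead of the robot, y to its left, z up, the work surface at z = 0. Lengths are in m, angles in degrees, forces in N, time in s.
With the tool pointing down it reaches from about 0.425 to 0.875 m from the base axis. Payload 4.7 kg.
Tool frame: the origin (TCP) lies at the very end of the fingers, on their centre line; the grasp point (between the pads) lies 19 mm behind it; z points along the fingers, y is the line along which they close (so a half turn about z gives the same grasp; the last joint's range is limited). The gripper opens to 87 mm and grips with 3 to 60 N. Pads are 19 mm wide; open, the fingers measure 117 mm over their backs; the gripper's body (75 mm by 190 mm) begins 51 mm behind the grasp point.
Start: joints at [-69.952, 18.392, -4.016, 83.108, 1.295, 78.541, -3.26], TCP at [0.214, 0.614, 0.194] pointing down, gripper open.
Joint ranges: [-163.93, 163.93], [-17.29, 119.83], [-79.2, 71.16], [3.27, 140.29], [-89.18, 269.18], [5.43, 117.66], [-154.24, 154.24]. Speed limits (degrees/s): [147.25, 147.25, 180, 180, 180, 180, 180].

INTERFACE

Orientations are given as [roll, pitch, yaw] about the fixed x, y, z axes, in that order (R = Rz(yaw) Ry(pitch) Rx(roll)).
In Python, from cell import get_obs, eyes, env gives the robot as it stands.
- The arm moves only by the tool servo_tool, never from a script. Its argument "series" is a list that holds one entry, the list of rows, each a list of 7 numbers: the shift along the tool's x, y, z in units of 300 mm (1.0 is 300 mm), then the turn, a rotation vector about the tool's x, y, z in units of pi rad (1.0 is pi rad), then the opening, from 0 (shut) to 1 (fully open). In form: [[[tx, ty, tz, wx, wy, wz, gripper], ...]]. A call has 1 to 12 rows; each row is the pose to reach, as a shift and turn from the pose commanded when the call began, along the tool's axes at that moment, turning the shorter way round; what a row does not reach only later rows make up. A row lasts 1/12 s, in which the tool goes at most 41.7 mm and 7.16 degrees, less where a joint would pass 70% of its speed; a pose out of reach is approached as far as the arm can. A call with a number of a shift or a turn outside -1 to 1 is refused whole. A call with a gripper value outside its range is refused whole. The fingers move at their own pace and stop on an object; "grip_force" is the grip in N (left out, the last holds). Time passes only in rows, so rows that repeat a pose let the fingers close. It gives the time, the measured TCP pose, the force, the opening and the grip force at its end, in the units of the state.
- get_obs(): the state, without advancing time (a new reading comes with each control period).
- eyes.read_camera(name): name is "scene" or "side" or "wrist"; returns a dict with "frame" (400x640x3 uint8, red, green, blue), "depth" (400x640 float32, m along the optical axis (not along the pixel's ray), 0 where there is no reading), "fx", "fy", "cx", "cy" (pixels), "origin" and "rotation" of the camera in the world; the wrist camera has in their place "mount" (4x4, takes a point from camera to tool coordinates, whose origin is the TCP and whose axes are the flange's). Camera axes: x right, y down, z forward; pixel columns grow to the right and rows downward; lengths in m; the calibration is good to about 2 mm. A picture is of the moment at which its call begins: read the wrist's pose just before it.
- env.sign_off(): hands the job in; it is judged then, once.
The state is a dict: "time_s": time; "qpos": joint angles; "joint_velocities": joint speeds; "effort": joint torques, N m; "tool_pos": TCP position; "tool_rot": TCP orientation; "force": force on the tool from outside, world axes, zero at the start; "wrist_torque": the same for the moment, N m; "grip_width": finger opening in m; "grasp_force": force on a finger pad.
Only numpy, scipy, OpenCV 4.12 (cv2) and the standard library are available. Lean on these libraries where they do the work, as an engineer would, in place of code of your own. Each camera call takes 0.05 s, during which the arm holds its last target. There are 200 camera calls.

## Working session

There is one attempt and no reset: what is moved stays moved. The work goes in short steps, Python scripts to look and compute and a tool call to move; the robot and the scene stay as the last step left them, time stands still between calls to the robot, and variables do not carry over. Pictures are saved under pics/ and viewed, at most 10 in all, crops included, and the job is handed in when it is done.

Besides the shell and the picture viewer there is one more tool, called after "Request:" by a JSON object that holds its "method" and its "body", one argument or row to a line. servo_tool: Moves the arm, as the interface text tells. Shifts and turns lie within -1 to 1; 1 stands for 300 mm of shift or pi rad of turn. Its arguments: {"type":"object","properties":{"series":{"type":"array"},"grip_force":{"type":"number"}},"required":["series"]}

```bash
ls; mkdir -p pics; python3 - <<'E'
from cell import get_obs, eyes, env
import cv2, numpy as np, pickle
o=get_obs(); print(o)
d={}
for n in ("scene","side","wrist"):
    c=eyes.read_camera(n); d[n]=c
    cv2.imwrite(f"pics/{n}0.png",c["frame"][:,:,::-1])
    print(n,[ (k,c[k]) for k in c if k not in("frame","depth")])
pickle.dump(d,open("d0.pkl","wb"))
E
```

```text
pics
{'time_s': 0.0, 'qpos': array([-69.95335746,  18.43794473,  -4.01478289,  83.17504006,
         1.29449148,  78.54082367,  -3.25853076]), 'joint_velocities': array([-0.04841719,  0.07537853,  0.01104271,  0.04104858,  0.07038609,
        0.06317539,  0.00024963]), 'effort': array([-1.03012204e-03, -4.91288996e+01, -4.04271148e-01, -3.12518191e+01,
       -6.39419211e-02,  4.39458154e-02,  2.20283305e-04]), 'tool_pos': array([0.21403322, 0.61310412, 0.19247289]), 'tool_rot': array([-1.79891403e+02,  5.52491985e-03,  1.60763773e+02]), 'force': array([ 0.87675531, -0.32208958, -0.08142757]), 'wrist_torque': array([-0.02475472,  0.00593549, -0.04427708]), 'grasp_force': 0.0, 'grip_width': 0.08699093133813733}
scene [('fx', 470.1509475412897), ('fy', 470.1509475412897), ('cx', 321.74250993658234), ('cy', 201.62886878868207), ('origin', array([1.49372797, 0.10490762, 1.20463868])), ('rotation', array([-138.78243474,   -0.39789306,   97.63386693]))]
side [('fx', 511.5246793888556), ('fy', 511.5246793888556), ('cx', 317.66735746350747), ('cy', 196.9791557978081), ('origin', array([-0.65495108, -0.43730158,  1.32561342])), ('rotation', array([-134.53770493,    0.77667077,  -70.43697607]))]
wrist [('fx', 343.11036964173235), ('fy', 343.11036964173235), ('cx', 318.27727217742455), ('cy', 195.02495798122274), ('mount', array([[-8.93339461e-04, -9.60474652e-01, -2.78366025e-01,
         7.66191093e-02],
       [ 9.99999584e-01, -8.06633197e-04, -4.26015886e-04,
        -3.04747287e-04],
       [ 1.84638184e-04, -2.78366290e-01,  9.60474973e-01,
        -1.91735682e-01],
       [ 0.00000000e+00,  0.00000000e+00,  0.00000000e+00,
         1.00000000e+00]]))]
```

View pics/scene0.png

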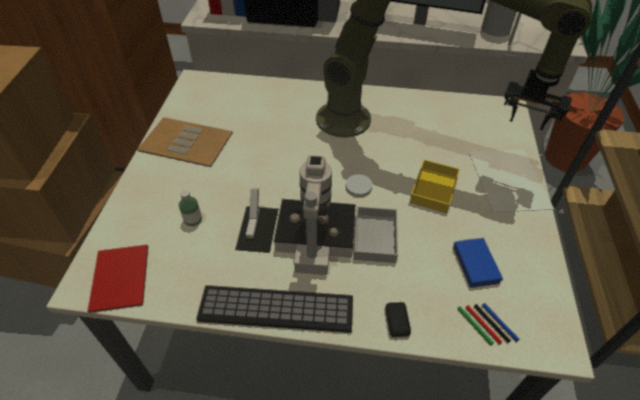

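View pics/side0.png

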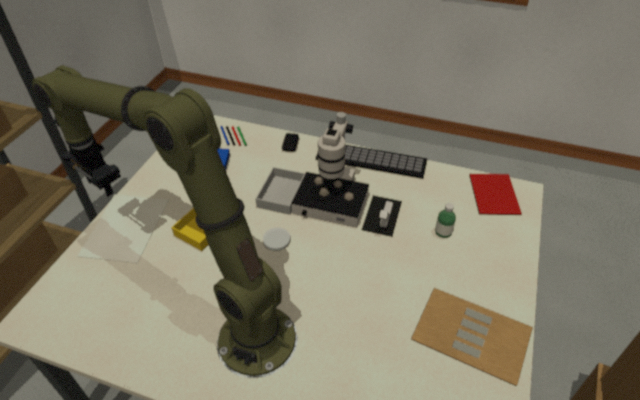

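The steel tray is at scene (376,233) and side (283,190). The yellow look-alike is at scene (435,186). The white scraper is on the black mat at scene (254,213) and side (386,213). The chips are under the head at side (320–350,180–197). The keyboard and mouse are also black.

```bash
cat > h.py <<'E'
import numpy as np, cv2, pickle
from scipy.spatial.transform import Rotation as R
def rot(rpy): return R.from_euler('xyz',rpy,degrees=True).as_matrix()
def cloud(c,o=None):
    h,w=c["depth"].shape; u,v=np.meshgrid(np.arange(w),np.arange(h)); z=c["depth"]
    p=np.stack([(u-c["cx"])/c["fx"]*z,(v-c["cy"])/c["fy"]*z,z],-1)
    if "mount" in c:
        M=np.array(c["mount"]); p=p@M[:3,:3].T+M[:3,3]
        return p@rot(o["tool_rot"]).T+o["tool_pos"]
    return p@rot(c["rotation"]).T+c["origin"]
def rect(P):
    (c,s,a)=cv2.minAreaRect((P[:,:2]*1000).astype(np.float32)); return np.round(c,1),np.round(s,1),round(a,1)
E
python3 - <<'E'
from h import *
d=pickle.load(open("d0.pkl","rb"))
for n in ("scene","side"):
    c=d[n]; P=cloud(c); f=c["frame"].astype(int); mx=f.max(-1); mn=f.min(-1)
    ok=c["depth"]>0
    roi=ok&(P[...,0]>.4)&(P[...,0]<.9)&(abs(P[...,1])<.4)
    print(n,"bench z",np.median(P[roi&(mn>150)][:,2]))
    def rep(name,m):
        k,l,s,ce=cv2.connectedComponentsWithStats(m.astype(np.uint8))
        for i in range(1,k):
            if s[i,4]>40:
                Q=P[l==i]; print(name,ce[i].round(),s[i,4],rect(Q),"z",np.percentile(Q[:,2],[5,50,95]).round(3))
    rep("stagetop",roi&(abs(P[...,2]-.06)<.006)&(mx<60))
    rep("mat",roi&(abs(P[...,2]-.004)<.008)&(mx<60))
    rep("high white",roi&(P[...,2]>.015)&(P[...,2]<.12)&(mn>100))
    rep("tray rim",roi&(abs(P[...,2]-.045)<.006)&(mn>80)&(mx-mn<40))
    rep("chips",roi&(P[...,2]>.066)&(P[...,2]<.09)&(mx>60))
a=cv2.resize(d["side"]["frame"][130:250,240:440],(800,480),interpolation=cv2.INTER_CUBIC)
cv2.imwrite("pics/crop0.png",a[:,:,::-1])
E
```

```text
scene bench z nan
stagetop [290. 225.] 904 (array([589.8, -99.9]), array([169.9,  93.1]), 3.6) z [0.058 0.062 0.065]
stagetop [337. 226.] 1232 (array([583.5,  32.8]), array([171.7, 115.6]), 2.5) z [0.057 0.062 0.065]
mat [258. 231.] 1030 (array([ 593.4, -217.5]), array([179.6, 103.7]), 2.7) z [0.002 0.006 0.01 ]
high white [253. 200.] 165 (array([ 539.2, -237. ]), array([22. , 69.9]), 89.8) z [0.046 0.081 0.107]
high white [251. 227.] 112 (array([ 608.9, -232.9]), array([64.5, 22.7]), 3.9) z [0.028 0.031 0.038]
high white [322. 257.] 187 (array([704.5,  11.2]), array([36.8, 68.7]), 76.7) z [0.053 0.057 0.061]
high white [297. 257.] 54 (array([720.1, -65.1]), array([44.7, 13.7]), 0.4) z [0.052 0.056 0.06 ]
tray rim [368. 210.] 73 (array([501.8, 132. ]), array([ 59.6, 132.4]), 37.2) z [0.042 0.047 0.05 ]
tray rim [379. 245.] 154 (array([600.1, 162. ]), array([139. , 130.5]), 2.4) z [0.043 0.047 0.05 ]
chips [254. 200.] 80 (array([ 534. , -234.8]), array([45.5, 22.7]), 2.1) z [0.068 0.077 0.088]
chips [294. 217.] 64 (array([585.5, -96.5]), array([26.8, 29.7]), 55.6) z [0.068 0.074 0.079
[... 406 characters left out ...]
 z [0.041 0.047 0.055]
high white [282. 199.] 67 (array([530.4, 119.1]), array([ 83.7, 168.2]), 54.5) z [0.041 0.048 0.052]
high white [386. 210.] 128 (array([ 569.7, -232.9]), array([141.2,  22.3]), 2.7) z [0.029 0.041 0.108]
tray rim [282. 172.] 103 (array([645.8, 187.2]), array([ 81., 159.]), 35.9) z [0.04  0.044 0.05 ]
tray rim [270. 200.] 109 (array([501.1, 171.6]), array([148.6,  73.6]), 65.7) z [0.04  0.045 0.051]
chips [318. 180.] 44 (array([625. ,  36.2]), array([33.1, 25.4]), 18.9) z [0.07  0.075 0.083]
chips [323. 191.] 55 (array([571. ,  -4.5]), array([31.3, 26.5]), 68.6) z [0.067 0.076 0.082]
chips [348. 196.] 52 (array([577.9, -94. ]), array([28.7, 26.8]), 61.6) z [0.068 0.074 0.079]
  return _methods._mean(a, axis=axis, dtype=dtype,
  ret = ret.dtype.type(ret / rcount)
```

View pics/crop0.png

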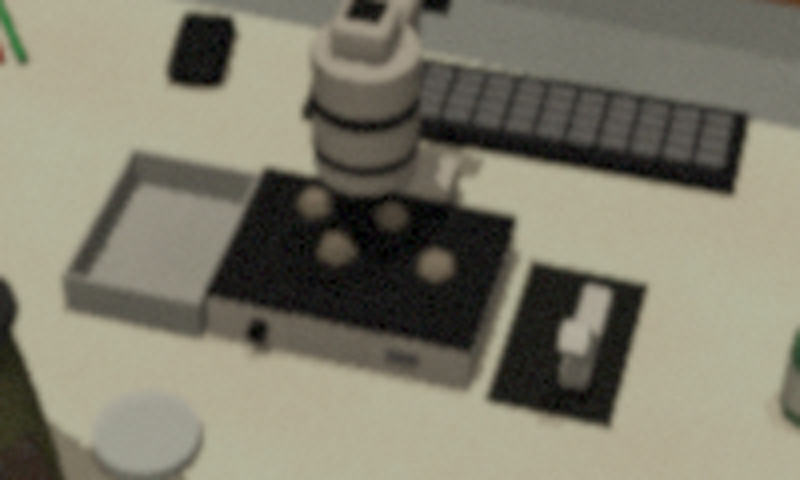

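The crop shows the scraper on its mat at side px (386,213), with its handle toward the robot. All four chips are visible at crop (315,203), (392,215), (335,248) and (435,265), with the tray on the left (+y). I still need chip 4, the bottle and the dish.

```bash
cat >> h.py <<'E'
def ray(c,u,v,z):
    d=rot(c["rotation"])@np.array([(u-c["cx"])/c["fx"],(v-c["cy"])/c["fy"],1]); return c["origin"]+d*(z-c["origin"][2])/d[2]
def go(o,tgt,Rt):
    "shift and turn (move units) from measured pose to target TCP, Rt matrix"
    R0=rot(o["tool_rot"]); s=R0.T@(np.array(tgt)-o["tool_pos"])/.3
    w=R.from_matrix(R0.T@Rt).as_rotvec()/np.pi
    return s.round(4),w.round(4)
def lean(deg,yaw):
    "tool z forward-down, leaning back deg from vertical; tool x towards robot"
    return R.from_euler('z',yaw,degrees=True).as_matrix()@R.from_euler('y',-deg,degrees=True).as_matrix()@np.diag([-1.,1,-1])
E
python3 - <<'E'
from h import *
from cell import get_obs
d=pickle.load(open("d0.pkl","rb")); s=d["side"]; c=d["scene"]
for u,v in [(315,203),(392,215),(335,248),(435,265)]: print("chip",ray(s,240+u/4,130+v/4,.068).round(3))
P=cloud(c)
print("bottle", ray(s,445,233,0),ray(c,190,222,0), ray(c,185,194,.13),ray(s,449,208,.13)); print("dish",ray(c,359,185,.017),ray(s,277,239,.017))
print(lean(45,0))
o=get_obs()
print("up", go(o,[.30,.45,.36],rot([180,0,183])))
E
```

```text
chip [0.624 0.031 0.068]
chip [ 0.631 -0.04   0.068]
chip [ 0.574 -0.005  0.068]
chip [ 0.582 -0.095  0.068]
bottle [ 0.58313845 -0.44222223  0.        ] [ 0.59447262 -0.44232224  0.        ] [ 0.58717738 -0.43320951  0.13      ] [ 0.57380495 -0.43586826  0.13      ]
dish [0.36754798 0.09266478 0.017     ] [0.35788808 0.08696861 0.017     ]
[[-0.70710678  0.          0.70710678]
 [ 0.          1.          0.        ]
 [-0.70710678  0.         -0.70710678]]
up (array([-0.4498, -0.4203, -0.5568]), array([-4.000e-04, -1.000e-04, -1.235e-01]))
```

```bash
python3 - <<'E'
from h import *
from cell import get_obs
o=get_obs()
print(go(o,[.42,.15,.36],lean(0,3)))
E
```

```text
(array([-1.1569, -1.2327, -0.5556]), array([-4.000e-04, -1.000e-04, -1.235e-01]))
```

Request:
{"method": "servo_tool", "body": {
  "series": [
    [[-0.58,-0.62,-0.556,0,0,-0.0615,1],[-0.58,-0.62,-0.556,0,0,-0.123,1],[-0.58,-0.62,-0.556,0,0,-0.123,1],[-0.58,-0.62,-0.556,0,0,-0.123,1],[-0.58,-0.62,-0.556,0,0,-0.123,1],[-0.58,-0.62,-0.556,0,0,-0.123,1],[-0.58,-0.62,-0.556,0,0,-0.123,1],[-0.58,-0.62,-0.556,0,0,-0.123,1]]
  ]
}}

```text
time_s: 0.82
tool_pos: [0.3213, 0.3763, 0.3648]
tool_rot: [179.8, 0.3, -177.5]
force: [0.6, -0.5, 0.8]
grip_width: 0.0872
grasp_force: 0.0
```

```bash
python3 - <<'E'
from h import *
from cell import get_obs
o=get_obs()
print(o["time_s"],o["tool_pos"],o["tool_rot"],o["qpos"])
print(go(o,[.43,.12,.36],lean(0,3)))
L=lean(48,3); zt=L[:,2]; 
g=np.array([.524,-.236,.079]); T=g+.019*zt; print("grip tcp",T, "pre", T-.1*zt)
E
```

```text
0.8167 [0.3213136  0.37628718 0.36479739] [ 179.82504433    0.3026234  -177.53933244] [-54.86436656  -2.44061234   2.09570197  87.33795507   0.21109076
  94.7730966   39.70898785]
(array([-0.3252, -0.8691,  0.0151]), array([ 0.001 ,  0.0017, -0.003 ]))
grip tcp [ 0.5381004  -0.23526103  0.06628652] pre [ 0.46388776 -0.23915035  0.13319958]
```

Request:
{"method": "servo_tool", "body": {
  "series": [
    [[-0.35,-1,0,0,0,0,1],[-0.35,-1,0,0,0,0,1],[-0.35,-1,0,0,0,0,1],[-0.35,-1,0,0,0,0,1],[-0.35,-1,0,0,0,0,1],[-0.35,-1,0,0,0,0,1],[-0.35,-1,0,0,0,0,1],[-0.35,-1,0,0,0,0,1]]
  ]
}}

```text
time_s: 1.48
tool_pos: [0.4382, 0.0819, 0.3603]
tool_rot: [-180.0, 0.0, -177.4]
force: [0.2, 0.3, 1.2]
grip_width: 0.0871
grasp_force: 0.0
```

```bash
python3 - <<'E'
from h import *
from cell import get_obs
o=get_obs()
print(o["time_s"],o["tool_pos"],o["tool_rot"],o["qpos"])
print(go(o,[.44,-.22,.30],lean(48,3)))
print(go(o,[.44,-.22,.30],lean(20,3)))
E
```

```text
1.4833 [0.43823282 0.08191804 0.36027487] [-1.79964010e+02  3.40210386e-02 -1.77369114e+02] [-40.50445188  -9.97929328  22.54498992  93.80039163   3.87063657
  95.39455144  74.72975706]
(array([ 0.0404, -1.0055,  0.2015]), array([-0.001 , -0.2665, -0.0018]))
(array([ 0.0404, -1.0055,  0.2015]), array([-0.0006, -0.1109, -0.002 ]))
```

Request:
{"method": "servo_tool", "body": {
  "series": [
    [[0.04,-1,0.1,0,0,0,1],[0.04,-1,0.2,0,-0.03,0,1],[0.04,-1,0.2,0,-0.07,0,1],[0.04,-1,0.2,0,-0.11,0,1],[0.04,-1,0.2,0,-0.15,0,1],[0.04,-1,0.2,0,-0.19,0,1],[0.04,-1,0.2,0,-0.23,0,1],[0.04,-1,0.2,0,-0.266,0,1],[0.04,-1,0.2,0,-0.266,0,1],[0.04,-1,0.2,0,-0.266,0,1]]
  ]
}}

```text
time_s: 2.32
tool_pos: [0.4632, -0.0655, 0.3103]
tool_rot: [178.2, 14.5, -177.4]
force: [-0.0, -0.9, 0.0]
grip_width: 0.087
grasp_force: 0.0
```

```bash
python3 - <<'E'
from h import *
from cell import get_obs,eyes
o=get_obs()
print(o["time_s"],o["tool_pos"],o["tool_rot"],o["qpos"])
L=lean(48,3)
print(go(o,[.464,-.239,.133],L))
print(go(o,[.538,-.2355,.066],L))
w=eyes.read_camera("wrist"); cv2.imwrite("pics/w1.png",w["frame"][:,:,::-1])
P=cloud(w,o); f=w["frame"].astype(int); m=(w["depth"]>0)&(f.min(-1)>90)&(P[...,2]>.05)&(P[...,2]<.105)&(abs(P[...,1]+.235)<.05)&(P[...,0]>.45)&(P[...,0]<.65)
Q=P[m]; print(m.sum(), rect(Q) if m.sum()>5 else 0, np.percentile(Q,[5,50,95],axis=0))
E
```

```text
2.3167 [ 0.46324746 -0.06553881  0.31034776] [ 178.19111998   14.5187222  -177.42514247] [ 18.52149663 -17.26609952  -7.49350121 107.28944464  -7.59565129
  76.21274607 104.831746  ]
(array([ 0.1709, -0.5953,  0.5479]), array([ 0.0085, -0.186 , -0.005 ]))
(array([-0.0121, -0.6035,  0.8259]), array([ 0.0085, -0.186 , -0.005 ]))
938 (array([ 532.3, -234.1]), array([67.5, 23.7]), 2.8) [[ 0.50058594 -0.2442152   0.05497404]
 [ 0.52094063 -0.22798904  0.09150408]
 [ 0.55809254 -0.22259582  0.1036943 ]]
```

View pics/w1.png

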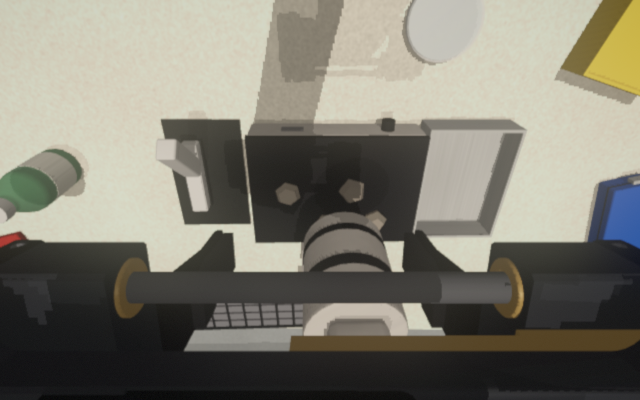

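The wrist view shows the scraper handle at (175,150) and its block at (200,185) on the mat. The chips are at (287,193), (352,190) and (375,220), the tray is at (468,180), and the bottle is well clear at the left. Joint 2 reached its limit, so I'll go lower before leaning.

```bash
python3 - <<'E'
from h import *
from cell import get_obs
o=get_obs()
for t,l in [([.47,-.235,.30],14.5),([.47,-.235,.20],14.5),([.464,-.238,.133],30),([.464,-.238,.133],48)]: print(go(o,t,lean(l,3)))
E
```

```text
(array([-0.0026, -0.5395,  0.0058]), array([ 0.0112,  0.0002, -0.006 ]))
(array([ 0.0809, -0.5525,  0.3282]), array([ 0.0112,  0.0002, -0.006 ]))
(array([ 0.1565, -0.5703,  0.5388]), array([ 0.0104, -0.0859, -0.0075]))
(array([ 0.1565, -0.5703,  0.5388]), array([ 0.0092, -0.1859, -0.0092]))
```

Request:
{"method": "servo_tool", "body": {
  "series": [
    [[0,-0.2,0,0.01,0,-0.006,1],[0,-0.4,0,0.01,0,-0.006,1],[0,-0.54,0.02,0.01,0,-0.006,1],[0.04,-0.55,0.15,0.01,0,-0.006,1],[0.08,-0.55,0.25,0.01,0,-0.006,1],[0.08,-0.55,0.33,0.01,0,-0.006,1],[0.08,-0.55,0.33,0.01,0,-0.006,1]]
  ]
}}

```text
time_s: 2.95
tool_pos: [0.4742, -0.2157, 0.1953]
tool_rot: [179.1, 14.1, -175.5]
force: [-0.7, 1.7, -0.4]
grip_width: 0.0871
grasp_force: 0.0
```

```bash
python3 - <<'E'
from h import *
from cell import get_obs
o=get_obs()
print(o["time_s"],o["tool_pos"],o["tool_rot"],o["qpos"])
for t,l in [([.47,-.235,.19],14.5),([.464,-.238,.14],30),([.464,-.238,.133],48)]: print(go(o,t,lean(l,3)))
E
```

```text
2.95 [ 0.47419967 -0.21567977  0.19532537] [ 179.13575365   14.0534556  -175.51982637] [ 19.24060368  -7.007874     7.87918982 111.9105851   -7.92773718
  63.68043188 124.55782038]
(array([ 0.0227, -0.0633,  0.0117]), array([ 0.0068, -0.0025,  0.008 ]))
(array([ 0.0833, -0.0741,  0.1682]), array([ 0.0079, -0.0886,  0.007 ]))
(array([ 0.089 , -0.0744,  0.1908]), array([ 0.009 , -0.1886,  0.0057]))
```

Request:
{"method": "servo_tool", "body": {
  "series": [
    [[0.05,-0.07,0.06,0.008,-0.035,0.007,1],[0.08,-0.075,0.12,0.008,-0.07,0.007,1],[0.085,-0.075,0.16,0.008,-0.105,0.007,1],[0.089,-0.075,0.18,0.008,-0.14,0.007,1],[0.089,-0.075,0.19,0.009,-0.175,0.006,1],[0.089,-0.075,0.19,0.009,-0.1886,0.006,1],[0.089,-0.075,0.19,0.009,-0.1886,0.006,1]]
  ]
}}

```text
time_s: 3.53
tool_pos: [0.5018, -0.2177, 0.1343]
tool_rot: [-179.1, 41.1, -176.8]
force: [0.3, 7.7, -1.6]
grip_width: 0.0872
grasp_force: 0.0
```

```bash
python3 - <<'E'
from h import *
from cell import get_obs
o=get_obs()
print(o["time_s"],o["tool_pos"],o["tool_rot"],o["qpos"])
for t,l in [([.464,-.238,.133],48),([.538,-.2345,.066],48)]: print(go(o,t,lean(l,3)))
E
```

```text
3.5333 [ 0.50179406 -0.21773067  0.13432898] [-179.08435338   41.06898424 -176.80407376] [  5.42484522 -17.28123152  29.79241075 135.96652118 -32.97148182
  29.71163922 154.13384609]
(array([ 0.1006, -0.0617, -0.0808]), array([-0.0043, -0.0385,  0.0011]))
(array([ 0.0611, -0.0586,  0.2498]), array([-0.0043, -0.0385,  0.0011]))
```

```bash
python3 - <<'E'
from h import *
from cell import get_obs
o=get_obs()
for t,l in [([.49,-.22,.18],25),([.48,-.22,.26],0)]: print(go(o,t,lean(l,3)))
E
```

```text
(array([-0.0701, -0.0076, -0.1407]), array([-0.0045,  0.0893,  0.0002]))
(array([-0.2202, -0.0093, -0.3636]), array([-0.0045,  0.2282, -0.0008]))
```

Request:
{"method": "servo_tool", "body": {
  "series": [
    [[-0.03,0,-0.07,0,0.03,0,1],[-0.07,0,-0.14,0,0.07,0,1],[-0.12,-0.01,-0.2,0,0.11,0,1],[-0.16,-0.01,-0.26,0,0.15,0,1],[-0.2,-0.01,-0.32,0,0.19,0,1],[-0.22,-0.01,-0.36,0,0.228,0,1],[-0.22,-0.01,-0.36,0,0.228,0,1],[-0.22,-0.01,-0.36,0,0.228,0,1]]
  ]
}}

```text
time_s: 4.2
tool_pos: [0.4869, -0.2381, 0.2704]
tool_rot: [-179.3, 1.2, -178.8]
force: [-0.5, -0.7, -0.0]
grip_width: 0.0873
grasp_force: 0.0
```

Request:
{"method": "servo_tool", "body": {
  "series": [
    [[0,0,0,0,0,0.04,1],[0,0,0,0,0,0.08,1],[0,0,0,0,0,0.12,1],[0,0,0,0,0,0.16,1],[0,0,0,0,0,0.2,1],[0,0,0,0,0,0.24,1],[0,0,0,0,0,0.28,1],[0,0,0,0,0,0.32,1],[0,0,0,0,0,0.36,1],[0,0,0,0,0,0.4,1],[0,0,0,0,0,0.44,1],[0,0,0,0,0,0.48,1]]
  ]
}}

```text
time_s: 5.2
tool_pos: [0.4822, -0.2399, 0.2693]
tool_rot: [178.8, 0.7, 94.5]
force: [-0.7, 0.2, -0.9]
grip_width: 0.0872
grasp_force: 0.0
```

```bash
sed -i 's/np.diag(\[-1.,1,-1\])/np.diag([1.,-1,-1])/' h.py; python3 - <<'E'
from h import *
from cell import get_obs
o=get_obs()
print(o["time_s"],o["tool_pos"],o["tool_rot"],o["qpos"])
for t,l in [([.48,-.235,.26],0)]: print(go(o,t,lean(l,3)))
E
```

```text
5.2 [ 0.48215877 -0.23986809  0.26931545] [178.78497984   0.72401617  94.51778807] [11.18546245  1.77486555 12.74626984 93.89076479 -0.33615305 82.96500583
 28.48350967]
(array([ 0.0171, -0.0065,  0.0307]), array([ 0.0085, -0.0023,  0.5084]))
```

Request:
{"method": "servo_tool", "body": {
  "series": [
    [[0.017,-0.006,0.03,0,0,0.04,1],[0.017,-0.006,0.03,0,0,0.08,1],[0.017,-0.006,0.03,0,0,0.12,1],[0.017,-0.006,0.03,0,0,0.16,1],[0.017,-0.006,0.03,0,0,0.2,1],[0.017,-0.006,0.03,0,0,0.24,1],[0.017,-0.006,0.03,0,0,0.28,1],[0.017,-0.006,0.03,0,0,0.32,1],[0.017,-0.006,0.03,0,0,0.36,1],[0.017,-0.006,0.03,0,0,0.4,1],[0.017,-0.006,0.03,0.005,0,0.44,1],[0.017,-0.006,0.03,0.008,-0.002,0.48,1]]
  ]
}}

```text
time_s: 6.2
tool_pos: [0.48, -0.2352, 0.2604]
tool_rot: [179.9, -0.1, 8.6]
force: [0.0, -0.2, -0.5]
grip_width: 0.0873
grasp_force: 0.0
```

```bash
python3 - <<'E'
from h import *
from cell import get_obs
o=get_obs()
print(o["time_s"],o["tool_pos"],o["tool_rot"],o["qpos"])
for t,l in [([.48,-.236,.20],15),([.48,-.237,.15],30),([.479,-.237,.119],45)]: print(go(o,t,lean(l,3)))
E
```

```text
6.2 [ 0.48002217 -0.23524424  0.26035534] [ 1.79918003e+02 -5.89859691e-02  8.63089260e+00] [  9.91837612   2.52749519  13.83849326  94.13917097  -0.57056934
  83.31320712 -57.55974342]
(array([-0.0007,  0.0022,  0.2012]), array([-0.0037,  0.0829,  0.0312]))
(array([-0.0013,  0.0052,  0.3679]), array([-0.0078,  0.1662,  0.0307]))
(array([-0.0047,  0.0046,  0.4712]), array([-0.0119,  0.2494,  0.0298]))
```

Request:
{"method": "servo_tool", "body": {
  "series": [
    [[0,0,0.05,0,0.03,0.015,1],[0,0,0.13,0,0.06,0.03,1],[0,0,0.2,-0.004,0.083,0.03,1],[0,0.003,0.26,-0.005,0.11,0.03,1],[0,0.005,0.32,-0.007,0.14,0.03,1],[0,0.005,0.37,-0.008,0.166,0.03,1],[0,0.005,0.41,-0.01,0.2,0.03,1],[0,0.005,0.44,-0.011,0.23,0.03,1],[-0.005,0.005,0.47,-0.012,0.25,0.03,1],[-0.005,0.005,0.47,-0.012,0.25,0.03,1],[-0.005,0.005,0.47,-0.012,0.25,0.03,1]]
  ]
}}

```text
time_s: 7.12
tool_pos: [0.4775, -0.2358, 0.1166]
tool_rot: [-179.6, -45.1, 3.0]
force: [-0.5, 0.4, 0.2]
grip_width: 0.0871
grasp_force: 0.0
```

```bash
python3 - <<'E'
from h import *
from cell import get_obs
o=get_obs()
print(o["time_s"],o["tool_pos"],o["tool_rot"],o["qpos"])
L=lean(45,3); T=np.array([.524,-.2345,.079])+.019*L[:,2]
print(T,go(o,T-.07*L[:,2],L),go(o,T,L))
E
```

```text
7.1167 [ 0.47745349 -0.23578827  0.11662819] [-179.63794565  -45.05893124    2.9838222 ] [  7.23476779 -16.35959999  37.22321343 139.37733618 -48.27297302
  31.34763142  -3.63014819]
[ 0.53741662 -0.23379686  0.06556497] (array([0.021 , 0.004 , 0.0284]), array([-0.0019, -0.0003, -0.0001])) (array([0.0208, 0.0054, 0.2617]), array([-0.0019, -0.0003, -0.0001]))
```

Request:
{"method": "servo_tool", "body": {
  "series": [
    [[0.02,0.005,0.05,-0.002,0,0,1],[0.02,0.005,0.1,-0.002,0,0,1],[0.02,0.005,0.15,-0.002,0,0,1],[0.02,0.005,0.2,-0.002,0,0,1],[0.02,0.005,0.24,-0.002,0,0,1],[0.02,0.005,0.26,-0.002,0,0,1],[0.02,0.005,0.26,-0.002,0,0,1],[0.02,0.005,0.26,-0.002,0,0,1]]
  ]
}}

```text
time_s: 7.78
tool_pos: [0.5395, -0.2352, 0.0682]
tool_rot: [179.6, -45.0, 3.4]
force: [-0.7, -0.1, -0.0]
grip_width: 0.0872
grasp_force: 0.0
```

Request:
{"method": "servo_tool", "body": {
  "series": [
    [[0,0,0,0,0,0,0],[0,0,0,0,0,0,0],[0,0,0,0,0,0,0],[0,0,0,0,0,0,0],[0,0,0,0,0,0,0],[0,0,0,0,0,0,0],[0,0,0,0,0,0,0],[0,0,0,0,0,0,0]]
  ],
  "grip_force": 50
}}

```text
time_s: 8.45
tool_pos: [0.5387, -0.236, 0.0674]
tool_rot: [179.6, -45.0, 3.3]
force: [0.5, 0.2, 1.0]
grip_width: 0.0417
grasp_force: 0.0
```

```bash
python3 - <<'E'
from h import *
from cell import get_obs,eyes
o=get_obs()
print(o)
s=eyes.read_camera("side")
cv2.imwrite("pics/crop1.png",cv2.resize(s["frame"][130:250,240:440],(800,480),interpolation=cv2.INTER_CUBIC)[:,:,::-1])
L=rot(o["tool_rot"]); print((np.array([0,0,.09])@L/.3).round(4))
E
```

```text
{'time_s': 8.45, 'qpos': array([ -3.68304987,  -1.7037878 ,  43.93226306, 137.07865367,
       -74.68323044,  28.99987904,  17.18549084]), 'joint_velocities': array([-0.02907248,  0.10298455,  0.07964264,  0.13575253, -0.03539801,
        0.02647448,  0.02706264]), 'effort': array([ 1.72941468e-02, -1.76393223e+01, -4.68031503e-01, -2.48653293e+01,
       -1.69459216e+00,  1.07045196e+00, -2.77379632e-02]), 'tool_pos': array([ 0.5386721 , -0.23598822,  0.0673821 ]), 'tool_rot': array([179.60531143, -45.00940373,   3.31461551]), 'force': array([0.50933537, 0.16861406, 0.95166784]), 'wrist_torque': array([-0.08068098,  0.94185706, -0.02922772]), 'grasp_force': 0.0, 'grip_width': 0.04166260955306832}
[ 0.2122  0.0015 -0.2121]
```

View pics/crop1.png

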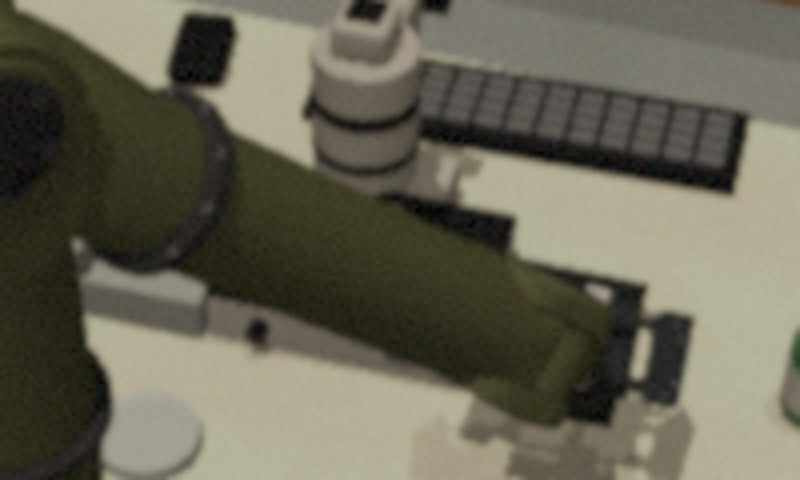

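The view shows the gripper straddling the handle at crop (600,300) with the fingers still closing. The forearm is on the robot side of the stage.

Request:
{"method": "servo_tool", "body": {
  "series": [
    [[0,0,0,0,0,0,0],[0,0,0,0,0,0,0],[0,0,0,0,0,0,0],[0,0,0,0,0,0,0],[0,0,0,0,0,0,0],[0,0,0,0,0,0,0],[0,0,0,0,0,0,0]]
  ]
}}

```text
time_s: 9.08
tool_pos: [0.5387, -0.2359, 0.0673]
tool_rot: [179.6, -45.0, 3.3]
force: [0.4, 0.9, -1.2]
grip_width: 0.023
grasp_force: 49.9
```

Request:
{"method": "servo_tool", "body": {
  "series": [
    [[0.03,0,-0.03,0,0,0,0],[0.06,0,-0.06,0,0,0,0],[0.1,0,-0.1,0,0,0,0],[0.14,0,-0.14,0,0,0,0],[0.18,0,-0.18,0,0,0,0],[0.212,0,-0.212,0,0,0,0],[0.212,0,-0.212,0,0,0,0],[0.212,0,-0.212,0,0,0,0]]
  ]
}}

```text
time_s: 9.75
tool_pos: [0.5386, -0.2357, 0.1575]
tool_rot: [179.6, -45.0, 3.4]
force: [-1.3, 0.1, -1.8]
grip_width: 0.0234
grasp_force: 49.9
```

```bash
cat > m.py <<'E'
from h import *
from cell import get_obs,eyes
o=get_obs(); print(o["time_s"],o["tool_pos"],o["tool_rot"],o["qpos"].round(1),o["grasp_force"],o["force"])
E
python3 - <<'E'
from m import *
L=lean(45,3)
for t in ([.556,-.2359,.157],[.556,-.139,.157],[.556,-.139,.1255]): print(go(o,t,L))
w=eyes.read_camera("wrist"); cv2.imwrite("pics/w2.png",w["frame"][:,:,::-1])
c=eyes.read_camera("scene"); P=cloud(c); f=c["frame"].astype(int)
m=(c["depth"]>0)&(f.min(-1)>90)&(P[...,2]>.08)&(P[...,2]<.15)&(abs(P[...,1]+.235)<.03)&(P[...,0]>.58)&(P[...,0]<.67)
Q=P[m]; print(m.sum(),rect(Q)); 
A=np.c_[Q[:,:2],np.ones(len(Q))]; print("top plane",np.linalg.lstsq(A,Q[:,2],rcond=None)[0], Q[:,2].mean())
E
```

```text
9.75 [ 0.53858114 -0.23570576  0.15749593] [179.55829535 -45.04983768   3.36298437] [  3.2 -13.6  33.8 132.6 -43.9  30.2 -15.1] 49.90856945514679 [-1.34430951  0.06812161 -1.75565965]
(array([0.0398, 0.0037, 0.0422]), array([ 0.001 , -0.0003,  0.0014]))
(array([ 0.0531, -0.3188,  0.0531]), array([ 0.001 , -0.0003,  0.0014]))
(array([-0.0212, -0.3194,  0.1273]), array([ 0.001 , -0.0003,  0.0014]))
125 (array([ 609.9, -232.3]), array([59.5, 24.1]), 1.3)
top plane [ 0.00543962 -0.04928243  0.10552031] 0.12024366196298716
```

View pics/w2.png

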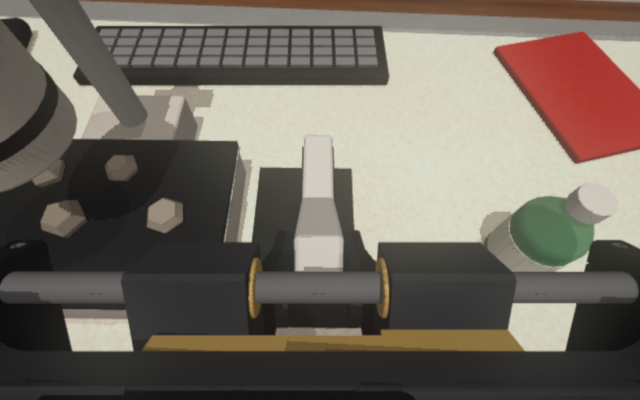

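The scraper is held level at wrist px (318,200), with its top at about 0.118 m as expected. The four chips are on the left at (47,172), (121,167), (63,217) and (166,214). I'll carry it over the plate's right edge and lower it.

Request:
{"method": "servo_tool", "body": {
  "series": [
    [[0.04,0,0.042,0,0,0,0],[0.044,-0.06,0.045,0,0,0,0],[0.05,-0.14,0.05,0,0,0,0],[0.053,-0.22,0.053,0,0,0,0],[0.053,-0.28,0.053,0,0,0,0],[0.053,-0.319,0.053,0,0,0,0],[0.053,-0.319,0.053,0,0,0,0],[0.03,-0.319,0.075,0,0,0,0],[0.01,-0.319,0.095,0,0,0,0],[-0.01,-0.319,0.115,0,0,0,0],[-0.018,-0.319,0.124,0,0,0,0],[-0.018,-0.319,0.124,0,0,0,0]]
  ]
}}

```text
time_s: 10.85
tool_pos: [0.5551, -0.1392, 0.1246]
tool_rot: [179.7, -44.8, 3.2]
force: [-0.4, 0.3, -1.1]
grip_width: 0.0235
grasp_force: 49.9
```

```bash
python3 - <<'E'
from m import *
L=lean(45,3)
c=eyes.read_camera("scene"); P=cloud(c); f=c["frame"].astype(int)
m=(c["depth"]>0)&(f.min(-1)>90)&(P[...,2]>.08)&(P[...,2]<.1)&(abs(P[...,1]+.137)<.03)&(P[...,0]>.6)&(P[...,0]<.69)
Q=P[m]; print(m.sum(),rect(Q),np.median(Q[:,2]))
# sweep end: stage +y by .245
ax=np.array([-np.sin(np.radians(2.5)),np.cos(np.radians(2.5)),0])
for s in (.08,.16,.22,.245): print(s,go(o,o["tool_pos"]+s*ax,L))
cv2.imwrite("pics/w3.png",c["frame"][170:290,200:440].repeat(3,0).repeat(3,1)[:,:,::-1])
E
```

```text
10.85 [ 0.55508692 -0.13921256  0.12456774] [179.72129891 -44.83794097   3.17644602] [  6.2 -14.3  16.6 138.9 -47.7  19.7 -22.6] 49.908193945884705 [-0.37665118  0.30665712 -1.13833155]
115 (array([ 630. , -135.9]), array([59.3, 22.7]), 3.5) 0.08815550382995396
0.08 (array([ 0.0022, -0.2667,  0.0009]), array([0.0009, 0.0009, 0.0007]))
0.16 (array([ 0.0045, -0.5333,  0.0018]), array([0.0009, 0.0009, 0.0007]))
0.22 (array([ 0.0061, -0.7333,  0.0025]), array([0.0009, 0.0009, 0.0007]))
0.245 (array([ 0.0068, -0.8166,  0.0028]), array([0.0009, 0.0009, 0.0007]))
```

View pics/w3.png

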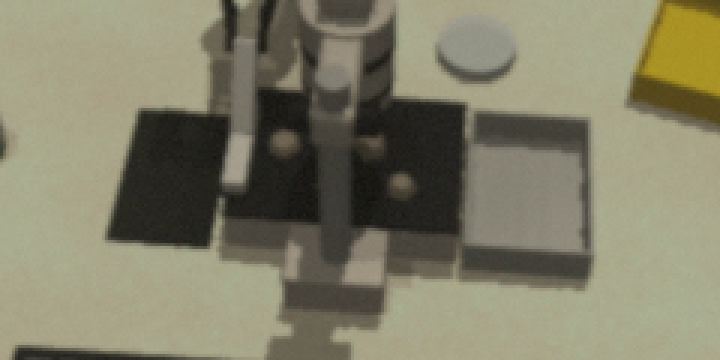

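The scraper stands on the plate's right edge at picture (238,160). The chips are to its right at (285,143), (370,147) and (400,185), with one hidden by the column. I'll sweep slowly toward the tray, watching the joint limits.

Request:
{"method": "servo_tool", "body": {
  "series": [
    [[0,-0.03,0,0,0,0,0],[0.001,-0.06,0,0,0,0,0],[0.001,-0.09,0,0,0,0,0],[0.002,-0.12,0,0,0,0,0],[0.002,-0.15,0.001,0,0,0,0],[0.003,-0.18,0.001,0,0,0,0]]
  ]
}}

```text
time_s: 11.4
tool_pos: [0.5547, -0.0898, 0.1292]
tool_rot: [179.6, -45.2, 3.5]
force: [0.2, 0.2, -0.7]
grip_width: 0.0238
grasp_force: 49.9
```

```bash
python3 -c "
from m import *"
```

```text
11.4 [ 0.55468791 -0.08980786  0.1292221 ] [179.55303568 -45.16270229   3.45514165] [ 32.8 -16.3 -15.4 140.2 -58.1  21.  -21.3] 49.9063503742218 [ 0.23910976  0.21292284 -0.71913251]
```

```bash
python3 - <<'E'
from m import *
print(go(o,[.555,-.136,.130],lean(45,3.2)),go(o,[.555,-.136,.1235],lean(45,3.2)))
E
```

```text
11.4 [ 0.55468791 -0.08980786  0.1292221 ] [179.55303568 -45.16270229   3.45514165] [ 32.8 -16.3 -15.4 140.2 -58.1  21.  -21.3] 49.9063503742218 [ 0.23910976  0.21292284 -0.71913251]
(array([-0.004 ,  0.1538, -0.0065]), array([ 0.0015, -0.0009,  0.001 ])) (array([-0.0193,  0.1537,  0.0088]), array([ 0.0015, -0.0009,  0.001 ]))
```

Request:
{"method": "servo_tool", "body": {
  "series": [
    [[0,0.04,0,0,0,0,0],[0,0.08,0,0,0,0,0],[0,0.12,0,0,0,0,0],[0,0.15,0,0,0,0,0],[0,0.154,0,0,0,0,0],[0,0.154,0,0,0,0,0]]
  ]
}}

```text
time_s: 11.9
tool_pos: [0.5568, -0.1377, 0.1294]
tool_rot: [179.6, -45.1, 3.3]
force: [0.6, 0.2, -1.9]
grip_width: 0.0234
grasp_force: 49.9
```

```bash
python3 - <<'E'
from m import *
print(go(o,[.555,-.136,.1235],lean(45,3.2)))
E
```

```text
11.9 [ 0.55683148 -0.13769285  0.12942388] [179.56151988 -45.14827709   3.28497648] [ 33.5 -12.9  -8.8 138.  -59.9  24.  -13.2] 49.908714294433594 [ 0.56283755  0.24998764 -1.89747344]
(array([-0.0181, -0.0061,  0.0098]), array([ 0.0021, -0.0008,  0.0003]))
```

Request:
{"method": "servo_tool", "body": {
  "series": [
    [[-0.008,0,0.006,0.002,0,0,0],[-0.014,0,0.01,0.002,0,0,0],[-0.018,0,0.013,0.002,0,0,0],[-0.018,0,0.013,0.002,0,0,0],[-0.018,0,0.013,0.002,0,0,0]]
  ]
}}

```text
time_s: 12.32
tool_pos: [0.5562, -0.1365, 0.1233]
tool_rot: [179.9, -45.2, 3.4]
force: [-1.5, 0.7, 1.8]
grip_width: 0.0235
grasp_force: 49.9
```

Request:
{"method": "servo_tool", "body": {
  "series": [
    [[0,0,0,0,0,0,0.5],[0,0,0,0,0,0,0.5],[0,0,0,0,0,0,0.5],[0,0,0,0,0,0,0.5],[0,0,0,0,0,0,0.5],[0,0,0,0,0,0,0.5]]
  ]
}}

```text
time_s: 12.82
tool_pos: [0.5555, -0.1371, 0.1224]
tool_rot: [179.9, -45.1, 3.3]
force: [0.2, 0.4, 0.1]
grip_width: 0.043
grasp_force: 0.0
```

```bash
python3 - <<'E'
from m import *
g=o["tool_pos"]-.019*rot(o["tool_rot"])[:,2]
for l in (42,38): print(go(o,g+.019*lean(l,3.2)[:,2],lean(l,3.2)))
E
```

```text
12.8167 [ 0.55553018 -0.13713348  0.12237242] [179.91672025 -45.11874318   3.34951479] [ 33.  -12.2  -8.  138.4 -61.9  23.9 -10.5] 0.0 [0.22510319 0.43544457 0.14380982]
(array([-0.0034,  0.    , -0.0001]), array([-0.0001, -0.0173,  0.0006]))
(array([-0.0078,  0.    , -0.0005]), array([-0.0001, -0.0395,  0.0006]))
```

Request:
{"method": "servo_tool", "body": {
  "series": [
    [[-0.003,0,0,0,-0.017,0,0.5],[-0.008,0,0,0,-0.0395,0,0.5],[-0.008,0,0,0,-0.0395,0,0.5],[-0.008,0,0,0,-0.0395,0,0],[-0.008,0,0,0,-0.0395,0,0],[-0.008,0,0,0,-0.0395,0,0],[-0.008,0,0,0,-0.0395,0,0],[-0.008,0,0,0,-0.0395,0,0],[-0.008,0,0,0,-0.0395,0,0],[-0.008,0,0,0,-0.0395,0,0],[-0.008,0,0,0,-0.0395,0,0],[-0.008,0,0,0,-0.0395,0,0]]
  ]
}}

```text
time_s: 13.82
tool_pos: [0.5536, -0.1369, 0.1204]
tool_rot: [179.9, -38.0, 3.4]
force: [0.1, 0.7, -1.5]
grip_width: 0.0235
grasp_force: 50.0
```

```bash
python3 - <<'E'
from m import *
T=o["tool_pos"];ax=np.array([-np.sin(np.radians(2.5)),np.cos(np.radians(2.5)),0]);R0=rot(o["tool_rot"])
print("up",(R0.T@[0,0,.0025]/.3).round(4),"x5",(R0.T@[.005,0,0]/.3).round(4),"y50",(R0.T@ax*.05/.3).round(4))
E
```

```text
13.8167 [ 0.55361399 -0.13691831  0.12036128] [179.94629514 -37.98237223   3.35178568] [ 38.4 -10.8 -15.5 133.  -41.4  28.3 -32.4] 49.95575308799744 [ 0.10169106  0.70800877 -1.454754  ]
up [ 0.0051  0.     -0.0066] x5 [0.0131 0.001  0.0102] y50 [ 0.002  -0.1666  0.0014]
```

Request:
{"method": "servo_tool", "body": {
  "series": [
    [[0.005,0,-0.0065,0,0,0,0],[0.005,-0.03,-0.0065,0,0,0,0],[0.006,-0.06,-0.0065,0,0,0,0],[0.006,-0.09,-0.006,0,0,0,0],[0.006,-0.12,-0.006,0,0,0,0],[0.007,-0.15,-0.006,0,0,0,0],[0.007,-0.18,-0.005,0,0,0,0],[0.008,-0.21,-0.005,0,0,0,0],[0.008,-0.24,-0.005,0,0,0,0]]
  ]
}}

```text
time_s: 14.57
tool_pos: [0.5507, -0.0648, 0.1234]
tool_rot: [179.9, -38.0, 3.4]
force: [0.0, 0.1, -1.8]
grip_width: 0.0233
grasp_force: 50.0
```

```bash
python3 - <<'E'
from m import *
w=eyes.read_camera("wrist"); cv2.imwrite("pics/w4.png",w["frame"][:,:,::-1])
print(go(o,[.551,.1,.123],lean(38,3.2)))
P=cloud(w,o); Q=P[(w["depth"]>0)&(P[...,2]>.18)&(P[...,2]<.27)&(P[...,0]>.5)&(P[...,0]<.6)&(abs(P[...,1]+.028)<.05)]; print("barrel min x",np.percentile(Q[:,0],[1,5]),"corner",(o["tool_pos"]+rot(o["tool_rot"])@[.0375,0,-.07]))
E
```

```text
14.5667 [ 0.55065536 -0.06478263  0.12342088] [179.91902216 -38.01215891   3.35104865] [ 37.  -15.8 -24.2 135.6 -37.3  25.9 -46.1] 49.95279014110565 [ 0.00434622  0.06455642 -1.83682071]
(array([ 0.0253, -0.5483,  0.0208]), array([-0.0001, -0.0001,  0.0007]))
barrel min x [0.5002988  0.50150798] corner [ 0.53711031 -0.06547664  0.20166601]
```

View pics/w4.png

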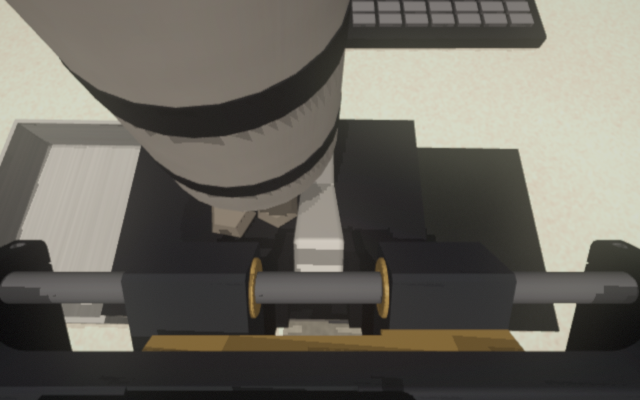

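The wrist view shows the scraper at (320,200), with two chips ahead of it at (232,220) and (280,210). The barrel's lower front edge is just above the fingers. I'll check the barrel clearance from the first side picture.

```bash
python3 - <<'E'
from h import *
d=pickle.load(open("d0.pkl","rb"))
for n in ("side","scene"):
    c=d[n]; P=cloud(c); Q=P[(c["depth"]>0)&(P[...,2]>.18)&(P[...,2]<.28)&(P[...,0]>.5)&(P[...,0]<.7)&(abs(P[...,1]+.028)<.06)]
    A=np.c_[2*Q[:,:2],np.ones(len(Q))]; b=(Q[:,:2]**2).sum(1)
    print(n,len(Q),"x",np.percentile(Q[:,0],[1,5]),"y",np.percentile(Q[:,1],[2,98]))
    Q=Q[Q[:,0]<.6]; A=np.c_[2*Q[:,:2],np.ones(len(Q))]; b=(Q[:,:2]**2).sum(1)
    s=np.linalg.lstsq(A,b,rcond=None)[0]; print("circle",s[:2],np.sqrt(s[2]+s[:2]@s[:2]))
E
```

```text
side 690 x [0.54035287 0.54216372] y [-0.07086502  0.01110041]
circle [ 0.58653683 -0.0266004 ] 0.04258192339847838
scene 393 x [0.58799518 0.59549898] y [-0.07062924  0.01607169]
circle [ 0.58671218 -0.02885161] 0.0450443978039815
```

Request:
{"method": "servo_tool", "body": {
  "series": [
    [[-0.006,-0.02,-0.004,0,0,0,0],[-0.009,-0.05,-0.007,0,0,0,0],[-0.009,-0.08,-0.007,0,0,0,0],[-0.009,-0.11,-0.007,0,0,0,0],[-0.008,-0.14,-0.006,0,0,0,0],[-0.008,-0.17,-0.006,0,0,0,0]]
  ]
}}

```text
time_s: 15.12
tool_pos: [0.5458, -0.0134, 0.1227]
tool_rot: [-180.0, -38.0, 3.4]
force: [-0.1, 0.5, -0.9]
grip_width: 0.0234
grasp_force: 50.0
```

```bash
python3 - <<'E'
from m import *
print("corner",(o["tool_pos"]+rot(o["tool_rot"])@[.0375,0,-.07]))
E
```

```text
15.1167 [ 0.54581021 -0.01341189  0.12269783] [-179.98920025  -38.01372609    3.37063693] [ 12.8 -17.3 -10.9 137.6 -16.2  22.2 -72.5] 49.953871965408325 [-0.07815175  0.46800893 -0.90479626]
corner [ 0.53226981 -0.0142226   0.20094264]
```

Request:
{"method": "servo_tool", "body": {
  "series": [
    [[0.001,-0.03,0.001,-0.003,0,0.004,0],[0.002,-0.06,0.001,-0.006,0,0.008,0],[0.003,-0.09,0.002,-0.01,0,0.013,0],[0.003,-0.12,0.002,-0.01,0,0.013,0],[0.004,-0.15,0.003,-0.01,0,0.013,0],[0.005,-0.18,0.003,-0.01,0,0.013,0]]
  ]
}}

```text
time_s: 15.62
tool_pos: [0.5447, 0.0397, 0.1222]
tool_rot: [180.0, -37.9, 0.3]
force: [0.2, 0.7, -2.5]
grip_width: 0.0236
grasp_force: 50.0
```

```bash
python3 - <<'E'
from m import *
R0=rot(o["tool_rot"]);print("corners",(o["tool_pos"]+R0@[.0375,0.095,-.07]),(o["tool_pos"]+R0@[.0375,-.095,-.07]))
E
```

```text
15.6167 [0.54467558 0.03967869 0.12217834] [179.99268225 -37.937461     0.31468087] [   1.4  -17.3  -12.   137.6    8.5   22.2 -107.7] 49.95249688625336 [ 0.16851995  0.6683773  -2.4750068 ]
corners [ 0.53172955 -0.0553849   0.2004507 ] [0.53070095 0.13461231 0.20043156]
```

Request:
{"method": "servo_tool", "body": {
  "series": [
    [[0.001,-0.03,0.001,0,0,0,0],[0.001,-0.06,0.001,0,0,0,0],[0.002,-0.09,0.001,0,0,0,0],[0.002,-0.12,0.001,0,0,0,0],[0.002,-0.15,0.001,0,0,0,0],[0.002,-0.18,0.001,0,0,0,0]]
  ]
}}

```text
time_s: 16.12
tool_pos: [0.5451, 0.0935, 0.1224]
tool_rot: [180.0, -37.9, 0.3]
force: [-0.1, 0.6, -1.4]
grip_width: 0.024
grasp_force: 50.0
```

```bash
python3 - <<'E'
from m import *
c=eyes.read_camera("scene")
cv2.imwrite("pics/w5.png",c["frame"][170:290,200:440].repeat(3,0).repeat(3,1)[:,:,::-1])
E
```

```text
16.1167 [0.54513279 0.0934972  0.12235003] [179.99174593 -37.94840322   0.28658425] [   5.1  -15.9  -23.8  135.9   14.3   23.3 -121.1] 49.95498239994049 [-0.10552969  0.55591884 -1.40677891]
```

View pics/w5.png

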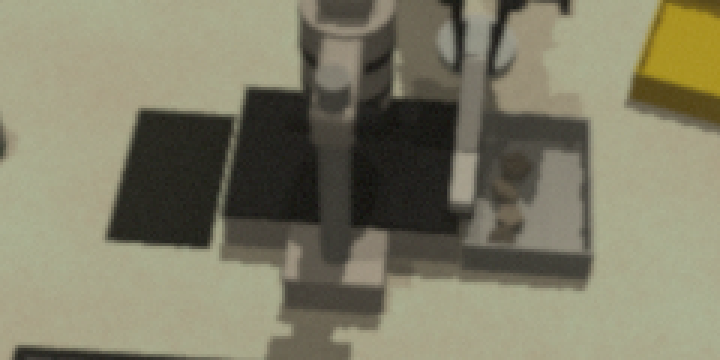

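The scene view shows the plate clear left of the scraper, and chips in the tray at about (515,165), (505,188), (512,212) and (505,230). I'll push a bit further to be sure, then look into the tray.

Request:
{"method": "servo_tool", "body": {
  "series": [
    [[0,-0.03,0,0,0,0,0],[0,-0.06,0,0,0,0,0],[0,-0.09,0,0,0,0,0],[0,-0.11,0,0,0,0,0],[0,-0.11,0,0,0,0,0]]
  ]
}}

```text
time_s: 16.58
tool_pos: [0.5453, 0.1273, 0.1228]
tool_rot: [180.0, -38.0, 0.4]
force: [-0.5, 0.2, -1.8]
grip_width: 0.0232
grasp_force: 50.0
```

```bash
python3 - <<'E'
from m import *
c=eyes.read_camera("scene"); w=eyes.read_camera("wrist")
a=c["frame"][200:265,345:410]; b=w["frame"]
cv2.imwrite("pics/w6.png",np.hstack([cv2.resize(a,(400,400),interpolation=cv2.INTER_CUBIC),cv2.resize(b,(400,250)) .repeat(1,0) if 0 else cv2.copyMakeBorder(cv2.resize(b,(400,250)),0,150,0,0,cv2.BORDER_CONSTANT)])[:,:,::-1])
R0=rot(o["tool_rot"]); print("up80",(R0.T@[0,0,.08]/.3).round(4),"back",(R0.T@[-.05,0,0]/.3).round(4))
E
```

```text
16.5833 [0.545303   0.12734385 0.12277677] [179.98741496 -38.00440005   0.42010765] [   7.1  -14.7  -30.7  134.4   18.3   24.3 -129.1] 49.95604634284973 [-0.49288351  0.22254273 -1.76093967]
up80 [ 0.1642  0.     -0.2101] back [-0.1313 -0.0012 -0.1026]
```

View pics/w6.png

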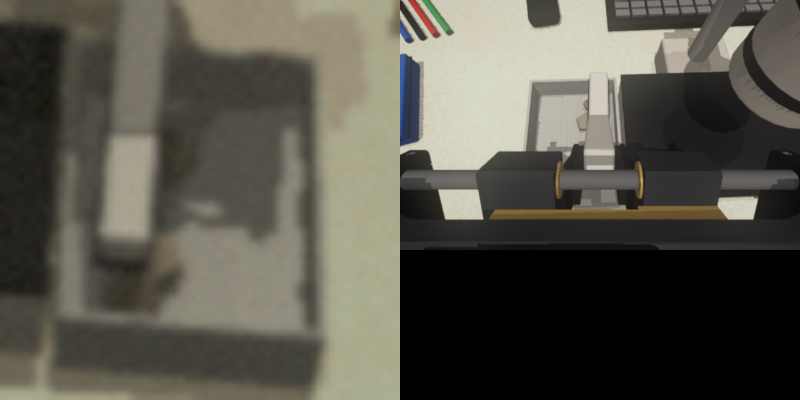

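Request:
{"method": "servo_tool", "body": {
  "series": [
    [[0,0.04,0,0,0,0,0],[0,0.08,0,0,0,0,0],[0,0.12,0,0,0,0,0],[0,0.16,0,0,0,0,0],[0,0.2,0,0,0,0,0],[0,0.24,0,0,0,0,0],[0,0.28,0,0,0,0,0]]
  ]
}}

```text
time_s: 17.27
tool_pos: [0.5452, 0.0408, 0.1221]
tool_rot: [180.0, -37.9, 0.3]
force: [-0.7, -0.7, -1.6]
grip_width: 0.0235
grasp_force: 50.0
```

```bash
cat > cnt.py <<'E'
from m import *
for n in ("scene","side"):
    c=eyes.read_camera(n); P=cloud(c); f=c["frame"].astype(int)
    rb=f[...,0]-f[...,2]; x,y,z=P[...,0],P[...,1],P[...,2]
    m=(c["depth"]>0)&(x>.48)&(x<.68)&(y>-.15)&(y<.24)&(z<.1)&(z>-.01)&(rb>8)&(f.max(-1)<200)
    k,l,s,ce=cv2.connectedComponentsWithStats(m.astype(np.uint8),connectivity=4)
    print(n,f[230,385])
    for i in range(1,k):
        if s[i,4]>12: Q=P[l==i]; print(ce[i].round(),s[i,4],Q.mean(0).round(3),"ext",np.ptp(Q,axis=0).round(3),"maxz",Q[:,2].max().round(3),f[l==i].mean(0).round())
E
python3 cnt.py; python3 - <<'E'
from m import *
print(go(o,[.5458,-.0134,.1232],lean(38,3.4)))
E
```

```text
17.2667 [0.54523688 0.04076615 0.12214873] [179.97326927 -37.9349454    0.27483658] [  -0.5  -17.1  -10.6  137.5   10.3   22.3 -109.6] 49.956629276275635 [-0.71631512 -0.67558167 -1.55020282]
scene [137 133 119]
[285. 240.] 388 [ 0.648 -0.116  0.036] ext [0.181 0.106 0.073] maxz 0.069 [79. 75. 64.]
[371. 239.] 2944 [0.591 0.151 0.017] ext [0.2   0.251 0.072] maxz 0.067 [102.  99.  86.]
[337. 227.] 226 [0.614 0.041 0.086] ext [0.107 0.033 0.044] maxz 0.1 [120. 116. 103.]
side [31 30 27]
[316. 178.] 28 [0.612 0.036 0.09 ] ext [0.066 0.018 0.017] maxz 0.099 [138. 133. 119.]
[344. 178.] 24 [ 0.672 -0.048  0.062] ext [0.017 0.046 0.012] maxz 0.069 [70. 65. 57.]
[304. 207.] 2206 [0.526 0.054 0.021] ext [0.198 0.39  0.076] maxz 0.069 [111. 106.  92.]
[309. 193.] 34 [0.543 0.037 0.079] ext [0.026 0.028 0.028] maxz 0.092 [69. 66. 58.]
17.3667 [0.54502099 0.03981623 0.12185009] [-1.79979297e+02 -3.78950299e+01  9.10580679e-02] [  -0.5  -17.1  -10.5  137.5   10.3   22.4 -109.7] 49.955472350120544 [-0.34895616  0.18956376 -1.38508366]
(array([ 0.0046,  0.1774, -0.0022]), array([ 0.0112,  0.0006, -0.0145]))
```

```bash
cat > cnt.py <<'E'
from m import *
for n in ("scene","side"):
    c=eyes.read_camera(n); P=cloud(c); f=c["frame"].astype(float)
    sat=(f[...,0]-f[...,2])/(f.max(-1)+1); x,y,z=P[...,0]-.578,P[...,1]-.162,P[...,2]
    t=np.radians(2.5); X=x*np.cos(t)+y*np.sin(t); Y=-x*np.sin(t)+y*np.cos(t)
    m=(c["depth"]>0)&(abs(X)<.082)&(abs(Y)<.058)&(z<.042)
    for nm,v,sc in(("z",z,1000),("sat",sat,100)):
        print(n,nm,"rows X -80..80, cols Y -55..55")
        for a in np.arange(-.08,.08,.01): print(" ".join("%3d"%(np.median(v[q])*sc) if (q:=m&(X>=a)&(X<a+.01)&(Y>=b)&(Y<b+.01)).any() else "  ." for b in np.arange(-.06,.06,.01)))
E
python3 cnt.py
```

```text
17.3667 [0.54502099 0.03981623 0.12185009] [-1.79979297e+02 -3.78950299e+01  9.10580679e-02] [  -0.5  -17.1  -10.5  137.5   10.3   22.4 -109.7] 49.955472350120544 [-0.34895616  0.18956376 -1.38508366]
scene z rows X -80..80, cols Y -55..55
  8   5   7   5   4   6   6   6   3   5   5   7
  6   7   7   7  10   7   7   6   7   4   7   6
  6   6   6  19  22  17   6   4   4   6   7   5
  6   6   6  23  22  21   4   4   6   6   6   6
  7   3   7  21  18  20   8   6   6   7   6   5
  4   6   7   9  10   7   7   4   6   5   5   7
  7  17  19  18   7   3   4   6   7   5   5   6
  6  17  19  17   6   6   6   4   5   7   4   3
  5  13  20  17   8   4   5   4   6   6   6   6
  6   6   9  19  21   4   6   6   7   6   7   4
  7   4   6  21  23   9   5   4   4   7   5   3
  5   5  16  23  20   7   6   5   5   6   6   5
  7   4  23  27  17   6   6   7   5   4   7   4
-741   9  20  24   4   6 -741 -750 -737   5   6 -368
-747 -745 -744 -741 -744 -747 -745 -747 -749 -744 -750 -748
-751 -747 -750 -750 -748 -747 -746 -750 -748 -748 -745 -747
scene sat rows X -80..80, cols Y -55..55
 13  13  13  13  13  1
[... 1659 characters left out ...]
   .   .   .   .   .   .   .
  .  11   .  24  25  22   .   .  12   .   .   .
  .   .  13  22  25  23  15  11  11  11  11  12
  .  12  12  20  23  21  15  12  12  12  12  12
  .  13  13  15  16  15   .  12  12  12  12  12
  .  24  23  20  16  13  12  12  12  11  12  12
  .  23  25  24  15  13  12  12  12  12  12  13
  .  20  24  24  18  12  12  12  12  13  12  12
  .  16  20  26  23  12  12  11  13  12  12  12
  .  13  13  24  25  16  12  12  11  11  12  11
  .  13  14  19  25  15  12  12  12  12  12  12
  .  12  13  17   .   .  13  13  12  12  12  12
  .   5  34   .   .   .  13  13  12  12  13  12
  .   .   .   .   .   .   .   .   .   .   .   .
  .   .   .   .   .   .   .  28   .   .   .   .
```

Request:
{"method": "servo_tool", "body": {
  "series": [
    [[0.001,0.03,-0.001,0.003,0,-0.004,0],[0.002,0.07,-0.001,0.006,0,-0.008,0],[0.003,0.11,-0.002,0.01,0,-0.012,0],[0.004,0.15,-0.002,0.011,0,-0.0145,0],[0.0045,0.177,-0.002,0.011,0,-0.0145,0],[0.0045,0.177,-0.002,0.011,0,-0.0145,0]]
  ]
}}

```text
time_s: 17.97
tool_pos: [0.5467, -0.012, 0.124]
tool_rot: [179.9, -38.0, 3.5]
force: [0.4, 0.9, -1.3]
grip_width: 0.0235
grasp_force: 50.0
```

```bash
python3 - <<'E'
from m import *
R0=rot(o["tool_rot"]);print("corners",(o["tool_pos"]+R0@[.0375,0.095,-.07]),(o["tool_pos"]+R0@[.0375,-.095,-.07]))
print(go(o,[.5475,-.0648,.1237],lean(38,3.4)),go(o,[.553,-.136,.125],lean(38,3.4)))
E
```

```text
17.9667 [ 0.54672744 -0.012025    0.12395549] [179.89861106 -37.98478547   3.54414325] [ 10.2 -17.3  -8.9 137.4 -13.8  22.2 -74.7] 49.95485544204712 [ 0.44438003  0.86989716 -1.33219559]
corners [ 0.53898998 -0.10756201  0.20233955] [0.5274512  0.0820871  0.20207455]
(array([-0.0071,  0.1757, -0.0041]), array([0.0001, 0.0001, 0.0006])) (array([-0.0015,  0.4138, -0.0049]), array([0.0001, 0.0001, 0.0006]))
```

All four chips show as separate blobs about 20 mm high in the tray. I'll carry the scraper back to its mat.

Request:
{"method": "servo_tool", "body": {
  "series": [
    [[-0.003,0.03,-0.002,0,0,0,0],[-0.005,0.07,-0.003,0,0,0,0],[-0.007,0.12,-0.004,0,0,0,0],[-0.007,0.176,-0.004,0,0,0,0],[-0.006,0.24,-0.004,0,0,0,0],[-0.004,0.31,-0.005,0,0,0,0],[0,0.38,-0.007,0,0,0,0],[0.02,0.44,-0.03,0,0,0,0],[0.02,0.52,-0.03,0,0,0,0],[0.02,0.6,-0.03,0,0,0,0],[0.02,0.68,-0.03,0,0,0,0],[0.02,0.68,-0.03,0,0,0,0]]
  ]
}}

```text
time_s: 18.97
tool_pos: [0.5597, -0.2199, 0.1361]
tool_rot: [179.6, -38.1, 3.5]
force: [0.7, -0.7, -1.5]
grip_width: 0.0237
grasp_force: 50.0
```

```bash
python3 - <<'E'
from m import *
L=lean(38,3)
for z in (.128,.09,.0675,.064): print(z,go(o,[.543,-.222,z],L))
E
```

```text
18.9667 [ 0.55965237 -0.21988156  0.13610439] [179.61789036 -38.06115181   3.47216278] [  3.5  -8.1  27.6 128.  -34.   31.3 -29.7] 49.95445668697357 [ 0.70637689 -0.69429705 -1.50044009]
0.128 (array([-0.0606,  0.0038, -0.0131]), array([ 0.0005, -0.0003,  0.0021]))
0.09 (array([-0.1387,  0.0031,  0.0866]), array([ 0.0005, -0.0003,  0.0021]))
0.0675 (array([-0.1849,  0.0027,  0.1457]), array([ 0.0005, -0.0003,  0.0021]))
0.064 (array([-0.1921,  0.0027,  0.1548]), array([ 0.0005, -0.0003,  0.0021]))
```

Request:
{"method": "servo_tool", "body": {
  "series": [
    [[-0.06,0.004,-0.013,0,0,0,0],[-0.1,0.004,0.035,0,0,0,0],[-0.139,0.003,0.087,0,0,0,0],[-0.16,0.003,0.115,0,0,0,0],[-0.175,0.003,0.133,0,0,0,0],[-0.185,0.003,0.146,0,0,0,0],[-0.188,0.003,0.15,0,0,0,0],[-0.191,0.003,0.153,0,0,0,0],[-0.191,0.003,0.153,0,0,0,0],[-0.191,0.003,0.153,0,0,0,0]]
  ]
}}

```text
time_s: 19.8
tool_pos: [0.5424, -0.2161, 0.0639]
tool_rot: [179.9, -38.0, 3.8]
force: [-0.2, 0.5, -0.7]
grip_width: 0.0234
grasp_force: 50.0
```

```bash
python3 -c "
from m import *
R0=rot(o['tool_rot']); print((R0.T@[0,0,-.001]/.3).round(4), o['wrist_torque'])"
```

```text
19.8 [ 0.54238652 -0.21608386  0.06393359] [179.85524093 -37.99957981   3.75201047] [  0.2  -2.5  33.5 133.5 -52.2  26.5  -9.1] 49.958109855651855 [-0.23676931  0.49635342 -0.65101781]
[-0.0021 -0.      0.0026] [-0.07043409  1.0643124   0.04513126]
```

Request:
{"method": "servo_tool", "body": {
  "series": [
    [[-0.002,0,0.0025,0,0,0,0],[-0.0035,0,0.0045,0,0,0,0],[-0.0035,0,0.0045,0,0,0,0],[-0.0035,0,0.0045,0,0,0,0]]
  ]
}}

```text
time_s: 20.13
tool_pos: [0.5433, -0.2166, 0.0638]
tool_rot: [179.9, -38.2, 3.7]
force: [-3.8, 2.1, 5.8]
grip_width: 0.0235
grasp_force: 50.0
```

Contact. I'll release it, back out along the tool axis, and check the resting pose.

Request:
{"method": "servo_tool", "body": {
  "series": [
    [[0,0,0,0,0,0,0.7],[0,0,0,0,0,0,0.7],[0,0,0,0,0,0,0.7],[0,0,0,0,0,0,0.7],[0,0,0,0,0,0,0.7],[0,0,0,0,0,0,0.7],[0,0,0,0,0,0,0.7],[0,0,-0.06,0,0,0,0.7],[0,0,-0.12,0,0,0,0.7],[0,0,-0.18,0,0,0,0.7],[0,0,-0.25,0,0,0,0.7],[0,0,-0.25,0,0,0,0.7]]
  ]
}}

```text
time_s: 21.13
tool_pos: [0.4961, -0.2209, 0.1244]
tool_rot: [179.7, -38.3, 3.7]
force: [0.2, -0.8, -0.9]
grip_width: 0.0609
grasp_force: 0.0
```

Request:
{"method": "servo_tool", "body": {
  "series": [
    [[0.02,0,-0.05,0,0,0,1],[0.05,0,-0.1,0,0,0,1],[0.1,0,-0.15,0,0,0,1],[0.12,0,-0.18,0,0,0,1],[0.12,0,-0.18,0,0,0,1],[0.12,0,-0.18,0,0,0,1]]
  ]
}}

```text
time_s: 21.63
tool_pos: [0.4905, -0.221, 0.185]
tool_rot: [179.9, -38.0, 3.5]
force: [-0.3, -1.1, -0.7]
grip_width: 0.0858
grasp_force: 0.0
```

```bash
python3 - <<'E'
from m import *
c=eyes.read_camera("scene"); P=cloud(c); f=c["frame"].astype(int)
b=(c["depth"]>0)&(f.min(-1)>90)&(abs(P[...,1]+.218)<.045)&(P[...,0]>.48)&(P[...,0]<.68)
m=b&(P[...,2]>.02)&(P[...,2]<.042)&(P[...,0]>.58); Q=P[m]; print(m.sum(),rect(Q),np.median(Q[:,2]))
A=np.c_[Q[:,:2],np.ones(len(Q))]; print("slope",np.linalg.lstsq(A,Q[:,2],rcond=None)[0])
Q=P[b&(P[...,2]>.05)&(P[...,2]<.12)]; print("handle",len(Q),rect(Q),Q[:,2].max())
E
```

```text
21.6333 [ 0.49054141 -0.22098502  0.18504752] [179.8666603  -37.95305758   3.5407537 ] [ 30.9 -17.1   7.1 129.6 -33.7  42.5 -28.1] 0.0 [-0.31034634 -1.05429847 -0.7086556 ]
136 (array([ 614.5, -211.9]), array([67.1, 22.2]), 4.2) 0.03190579815731176
slope [-0.01795927 -0.11478492  0.01882995]
handle 168 (array([ 546.5, -217.2]), array([73.7, 22.2]), 3.1) 0.11317407111726419
```

```bash
python3 -c "
from cell import env
print(env.sign_off())"
```

```text
the job is handed in; nothing more can be done
None
```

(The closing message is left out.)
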